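# Lock a shift tower into the bench clamp

## Task

Take the tall shift tower out of its rack bay and stand it upright and fully down in the nest of the bench clamp, then press the clamp's sprung lever down until its detent holds it there. The rack dividers and the clamp cheeks cover different sides of the tower, so on the way stand it on the bare bench, let go, and take it again across its other pair of sides. It is top-heavy: set it down without dropping it, do not let it topple, and leave the hub, the steel ring and the oil bottle where they are.

Things in the scene. Friction and masses are not known exactly. Their poses are not given: they have to be found in the camera images.
- tower_center (a point): Shift tower, bare aluminium, 140 mm tall, 0.5 kg: foot 58 x 42 x 10 mm, neck 22 mm in diameter, heavy block head 58 x 42 x 42 mm on top (98 to 140 mm above the underside), above the foot and of its outline. Point on its axis, 70 mm above the underside. z up, x along the 58 mm side, y along the 42 mm side. It tips at 12 degrees of lean; centre of mass about 98 mm up: grip it by the head.
- rack: Fixed steel rack, origin under its centre; base 100 x 126 x 6 mm. Three upright dividers (6 thick, 76 long in x, to 146 mm above the bench) at y = -60, 0, 60 mm make two bays, open to -x, +x and above. The tower stands in one, on the base, its x along the rack's x; the dividers pass 6 mm from its 58 mm wide faces, level with its top: no room for fingers there.
- clamp: Fixed bench clamp, origin under the nest's centre on the bench, x away from the robot, y left. Base plate 12 mm thick, 110 mm in x, y = -65 to 105 mm, a tail behind the lever to x = 133. Two cheeks (8 mm thick, 46 mm wide in x) stand on it to 152 mm above the bench, inner faces at y = -33 and 33 mm, level with the seated tower's top: no room for fingers between cheek and tower. Open on -x and +x and from above.
- nest (a point): Centre of the nest's floor between the cheeks, 12 mm above the bench; axes as the clamp's. The tower stands here with its 58 mm side along this y, from cheek to cheek, either way round. Curbs 8 mm high and 6 mm thick with inner faces at x = -25 and 25 mm bound it, so the nest is 50 mm in x by 66 mm in y. The bench between clamp and rack is bare, 150 mm or more.
- lever_hinge (a point): Centre of the lever's hinge on the clamp's left (+y) side, 56 mm above the bench, at x = 35, y = 84 mm in the clamp's axes, which it shares. The lever swings about y.
- lever_pad (a point): Middle of the top of the black press pad (50 x 42 mm) at the lever's free end. The lever is a steel bar that points from its hinge to the clamp's -x; this point is 155 mm along it and 8 mm above its centre line. It is about 173 mm above the bench with the lever up, 64 mm with it down.
- lever (a joint): Lever angle, rad: 0 up (lever 0.80 rad above level, held so by its spring), 0.80 fully down (level), grows when pressed. It resists with about 7 N at the pad, less on the way; past about 0.55 the detent pulls it to 0.80 and holds it. Let go earlier, it springs back up. It drives a steel bolt 18 mm inward through the left cheek, 4 mm above the foot of a fully seated tower.
- hub: Bystander: a steel planet hub, 44 mm in diameter and 62 mm tall, loose in the other rack bay. Origin at the centre of its underside.
- ringgear: Bystander: a loose steel ring, 104 mm in outer diameter, 16 mm high, lying on the bench. Origin at the centre of its underside.
- oiler: Bystander: a loose grey plastic oil bottle, 60 mm in diameter and 150 mm tall, standing on the bench. Origin at the centre of its underside.
Mind the look-alikes: they are no part of the job. Of the things shaped like the part that bears tower_center, the aluminium one is meant.

How it is judged (in metres and radians):
On the way, in this order (a step that is already met when the one before it is completed fails the run):
1. the tower stands upright on the bench itself, let go (height (world z) of tower_center between 0.066 and 0.0735 m and angle between tower_center's own z axis and vertical below 0.06 rad and contact force between tower and the fingers below 0.3 N), for 0.1 s.
2. the tower stands fully down in the nest, upright and let go, with the lever still up (horizontal distance between tower_center and nest below 0.01 m and z of tower_center in the frame of nest between 0.066 and 0.074 m and angle between tower_center's own z axis and vertical below 0.06 rad and angle between the x axis of tower_center and the y axis of nest, either way round below 0.3 rad and contact force between tower and the fingers below 0.3 N and value of joint lever below 0.1 rad), for 0.2 s.
3. the lever is down and held by its detent (value of joint lever above 0.75 rad), for 0.2 s.
At the end, for the whole second after the job is handed in: The tower stands at rest in the nest: its axis within 10 mm of the nest's centre, its foot within 4 mm of the nest's floor, upright within 0.06 rad, its 58 mm side along the nest's y within 0.3 rad; the lever is down, past 0.75 of its 0.80 rad (horizontal distance between tower_center and nest below 0.01 m and z of tower_center in the frame of nest between 0.066 and 0.074 m and angle between tower_center's own z axis and vertical below 0.06 rad and angle between the x axis of tower_center and the y axis of nest, either way round below 0.3 rad and linear speed of tower below 0.02 m/s and value of joint lever above 0.75 rad); the robot touches nothing.
It fails at once if the tower topples (leans more than 0.5 rad) (angle between tower_center's own z axis and vertical above 0.5 rad).
It fails at once if the tower is dropped (moves faster than 0.5 m/s out of the fingers) (linear speed of tower above 0.5 m/s and contact force between tower and the fingers below 0.3 N).
It fails at once if the hub, the steel ring or the oil bottle is moved by more than 30 mm (distance of any of hub, ringgear, oiler from where it was at the start of the episode above 0.03 m).
It also fails if it takes over 72 s, if anything falls off the work surface, if the arm or the gripper's body presses on something with over 40 N, if the wrist force passes 120 N, or if a joint passes its speed limit or range.

## Robot

A 7-joint arm with a two-finger parallel gripper is mounted at the origin on the work surface. World frame = base frame: x ahead of the robot, y to its left, z up, the work surface at z = 0. Lengths are in m, angles in degrees, forces in N, time in s.
With the tool pointing down it reaches from about 0.4 to 0.875 m from the base axis. Payload 4.4 kg.
Tool frame: the origin (TCP) lies on the centre line of the jaws, within the pads' length; the fingertips stand 8 mm ahead of it and the grasp point (between the pads) lies 11 mm behind it; z points along the fingers, y is the line along which they close (so a half turn about z gives the same grasp; the last joint's range is limited). The gripper opens to 85 mm and grips with 20 to 120 N. Pads are 22 mm wide; open, the fingers measure 114 mm over their backs; the gripper's body (76 mm by 85 mm) begins 54 mm behind the grasp point. The pads swing forward as they close: fully open they stand 13 mm farther back than shut.
Start: joints at [-77.682, 36.005, 2.206, 86.941, -1.547, 57.084, -1.146], TCP at [0.18, 0.625, 0.239] pointing down, gripper open.
Joint ranges: [-175.42, 175.42], [-21.48, 121.26], [-71.46, 75.88], [10.55, 141.38], [-63.04, 243.04], [13.31, 113.54], [-168.57, 168.57]. Speed limits (degrees/s): [147.25, 147.25, 180, 180, 180, 180, 180].

## Interface

Orientations are given as [roll, pitch, yaw] about the fixed x, y, z axes, in that order (R = Rz(yaw) Ry(pitch) Rx(roll)).
In Python, from bench import arm gives the robot as it stands. The module is installed in compiled form; this text tells all that it offers. Calls block until the motion is done:
- arm.move_pose(position, orientation): joint-space move of the TCP to a pose.
- arm.movel(position, attitude=None, max_speed=0.15, until_force=None): straight line of the TCP; attitude=None keeps the orientation; max_speed is the mean speed in m/s. With until_force (N) it stops when the force on the tool has changed by that much, and returns True; else False.
- arm.move_joints(angles): joint-space move.
- arm.move_gripper(opening): finger opening in m; the grip force is fixed at half the most; returns when the fingers have stopped.
- arm.hold(seconds).
- arm.ik(position, orientation): joint angles nearest the present ones, or None.
- arm.sense(): the state.
- arm.grab_frame(name): name is "scene" or "top"; returns a dict with "pixels" (420x560x3 uint8, blue, green, red), "z_map" (420x560 float32, m along the optical axis (not along the pixel's ray), 0 where there is no reading), "fx", "fy", "cx", "cy" (pixels), "k1" (the pictures are not rectified: a ray, as slopes to the right and down, at radius r is drawn at 1 + k1 r^2 times it, then the intrinsics apply), "pose" (4x4, takes a point from camera to world coordinates). Camera axes: x right, y down, z forward; pixel columns grow to the right and rows downward; lengths in m; the calibration is good to about 2 mm. A picture is of the moment at which its call begins.
A pose or a line that the arm cannot do raises arm.Unreachable and nothing moves.
- arm.sign_off(): hands the job in; it is judged then, once.
The state is a dict: "clock": time; "joint_positions": joint angles; "joint_vel": joint speeds; "effort": joint torques, N m; "eef_pos": TCP position; "ee_rot": TCP orientation; "force": force on the tool from outside, world axes, zero at the start; "wrist_torque": the same for the moment, N m; "width": finger opening in m; "finger_force": force on a finger pad.
Only numpy, scipy, OpenCV 4.12 (cv2) and the standard library are available. Lean on these libraries where they do the work, as an engineer would, in place of code of your own. Each camera call takes 0.05 s, during which the arm holds its last target. There are 200 camera calls.

## Working session

There is one attempt and no reset: what is moved stays moved. The work goes in short steps, each a Python script; the robot and the scene stay as the last script left them, time stands still between calls to the robot, and variables do not carry over. Pictures are saved under pics/ and viewed, at most 10 in all, crops included, and the job is handed in when it is done.

```bash
mkdir -p pics
cat > h.py <<'E'
import numpy as np, cv2
from bench import arm
def grab(n,save=None):
    f=arm.grab_frame(n)
    if save: cv2.imwrite('pics/'+save,f['pixels'])
    return f
def rays(f,uv):
    uv=np.asarray(uv,float).reshape(-1,2)
    K=np.array([[f['fx'],0,f['cx']],[0,f['fy'],f['cy']],[0,0,1.]])
    p=cv2.undistortPoints(uv[:,None],K,np.array([f['k1'],0,0,0.]),None,None,None)[:,0] if 0 else None
    d=(uv-[f['cx'],f['cy']])/[f['fx'],f['fy']]; s=d.copy()
    for _ in range(20): s=d/(1+f['k1']*(s**2).sum(1,keepdims=True))
    return np.c_[s,np.ones(len(s))]
def onplane(f,uv,z):
    T=np.array(f['pose']); r=rays(f,uv)@T[:3,:3].T; o=T[:3,3]
    return o+r*((z-o[2])/r[:,2])[:,None]
def cloud(f):
    v,u=np.mgrid[:420,:560]; r=rays(f,np.c_[u.ravel(),v.ravel()])*f['z_map'].reshape(-1,1)
    T=np.array(f['pose']); P=r@T[:3,:3].T+T[:3,3]; P[f['z_map'].ravel()==0]=np.nan
    return P.reshape(420,560,3)
E
python3 - <<'E'
from h import *
for n in('scene','top'):
    f=grab(n,n+'0.png'); print(n,f['fx'],f['fy'],f['cx'],f['cy'],f['k1'],np.round(f['pose'],3).tolist(),(f['z_map']>0).mean())
s=arm.sense(); print(s['eef_pos'],s['ee_rot'],s['clock'],s['force'],s['width'])
E
```

```text
scene 409.37172640018923 409.37172640018923 278.96575606587 210.17393695631927 -0.05018428088565095 [[0.742, 0.527, -0.413, 0.996], [0.67, -0.567, 0.479, -0.537], [0.018, -0.632, -0.775, 0.883], [0.0, 0.0, 0.0, 1.0]] 0.9962712585034014
top 480.4951654200506 480.4951654200506 272.919287319219 208.17728885930745 -0.16900505210978423 [[0.002, -0.997, 0.073, 0.476], [-1.0, -0.002, -0.0, -0.063], [0.0, -0.073, -0.997, 1.489], [0.0, 0.0, 0.0, 1.0]] 0.9960884353741497
[0.17991074 0.62404114 0.23845998] [-1.79901549e+02 -9.13364076e-04  1.63913179e+02] 0.1 [ 0.55568182 -0.13494316  0.31571556] 0.08556988414483102
```

View pics/scene0.png

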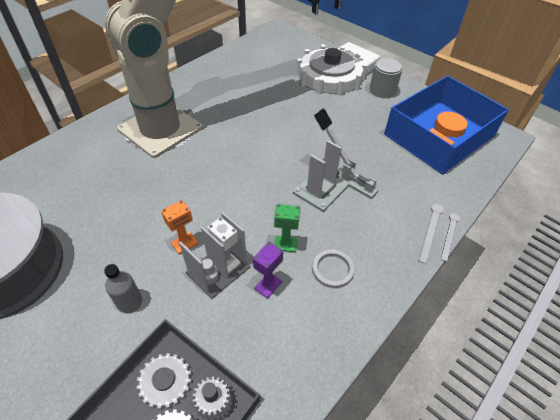

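View pics/top0.png

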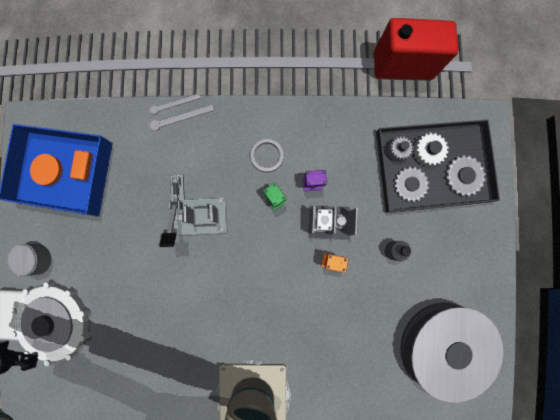

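The scene view shows the aluminium tower in the rack's left bay (222,232), with the hub beside it, orange, green and purple look-alikes around it, and the clamp at (335,180) with its pad at (323,120). In the top view the tower is at (323,219), hub at (342,220), cheeks near (200,215), lever pad (168,240), ring (267,155), oiler (398,250) and look-alikes at (275,195), (316,180), (336,262).

Run:
```python
from h import *
f=grab('top'); c=cloud(f); cs=cloud(grab('scene'))
im=f['pixels']
cv2.imwrite('pics/crop.png',cv2.resize(im[130:290,150:420],None,fx=2.9,fy=2.9,interpolation=cv2.INTER_CUBIC))
def rect(c,m,name):
    n,l,st,ce=cv2.connectedComponentsWithStats(m.astype(np.uint8))
    for i in range(1,n):
        if st[i,4]<25: continue
        P=c[l==i]; r=cv2.minAreaRect((P[:,:2]*1000).astype(np.float32))
        print(name,'px',ce[i].round(),st[i,4],'rect c',np.round(r[0],1),'size',np.round(r[1],1),'ang',round(r[2],1),'z',np.round(np.nanmedian(P[:,2]),4))
Z=c[...,2]; R=(c[...,0]>.3)&(c[...,0]<.75)&(c[...,1]>-.45)&(c[...,1]<.4)
rect(c,R&(Z>.128)&(Z<.16),'hi')
rect(c,R&(Z>.16)&(Z<.2),'pad')
rect(c,R&(Z>.05)&(Z<.075),'mid')
rect(c,R&(Z>.008)&(Z<.024),'low')
Z=cs[...,2]; R=(cs[...,0]>.3)&(cs[...,0]<.75)&(cs[...,1]>-.45)&(cs[...,1]<.4)
rect(cs,R&(Z>.135)&(Z<.16),'S hi')
rect(cs,R&(Z>.16)&(Z<.2),'S pad')
```

```text
hi px [315. 178.] 316 rect c [ 662.2 -183.9] size [43.5 58.4] ang 5.5 z 0.1406
hi px [274. 195.] 307 rect c [613.4 -65.9] size [57.8 42.5] ang 35.7 z 0.1405
hi px [212. 213.] 65 rect c [560.4 109.5] size [44.5  8. ] ang 1.9 z 0.1501
hi px [185. 214.] 71 rect c [557.4 184.5] size [45.7  9.2] ang 2.9 z 0.1506
hi px [313. 218.] 68 rect c [ 544.2 -175.9] size [ 5.9 73.3] ang 87.6 z 0.1464
hi px [334. 220.] 77 rect c [ 541.8 -236.1] size [ 6.8 74. ] ang 87.0 z 0.146
hi px [355. 221.] 84 rect c [ 538.9 -296.9] size [ 7.5 73.8] ang 87.6 z 0.1445
hi px [324. 220.] 325 rect c [ 541.5 -205.9] size [42.  56.3] ang 89.4 z 0.1466
hi px [170. 229.] 46 rect c [515.7 223.6] size [26.6 26.4] ang 86.5 z 0.1455
hi px [405. 251.] 84 rect c [ 454.1 -437.5] size [26.  24.6] ang 46.1 z 0.1511
hi px [336. 263.] 320 rect c [ 421.6 -242.2] size [59.8 43.1] ang 78.6 z 0.1408
pad px [167. 240.] 193 rect c [486.5 227.6] size [38.9 40.9] ang 2.1 z 0.1782
mid px [397. 155.] 33 rect c [ 741.7 -439. ] size [15.3 20.9] ang 0.3 z 0.064
mid px [174. 205.] 97 rect c [589.6 233.7] size [35.6 25.7] ang 89.0 z 0.0651
mid p
[... 1133 characters left out ...]
ct c [559.8 182. ] size [12.3 44.1] ang 87.6 z 0.1464
S hi px [317. 161.] 104 rect c [562.6 108.8] size [10.1 45.8] ang 89.6 z 0.1473
S hi px [175. 211.] 362 rect c [ 422.4 -242.8] size [59.3 43.7] ang 77.2 z 0.1398
S hi px [287. 212.] 357 rect c [614.5 -67.5] size [57.7 44.8] ang 35.0 z 0.1397
S hi px [222. 230.] 677 rect c [ 545.9 -206.5] size [67.8 75.3] ang 87.3 z 0.1451
S hi px [191. 254.] 116 rect c [ 542.4 -297.4] size [ 6.4 75.5] ang 88.1 z 0.1446
S hi px [267. 255.] 457 rect c [ 664.  -186.4] size [42. 58.] ang 3.7 z 0.1395
S hi px [112. 271.] 168 rect c [ 455.4 -437. ] size [25.3 27.3] ang 89.4 z 0.1496
S pad px [322. 118.] 198 rect c [485.4 227. ] size [37.4 42.7] ang 7.5 z 0.1755
```

View pics/crop.png

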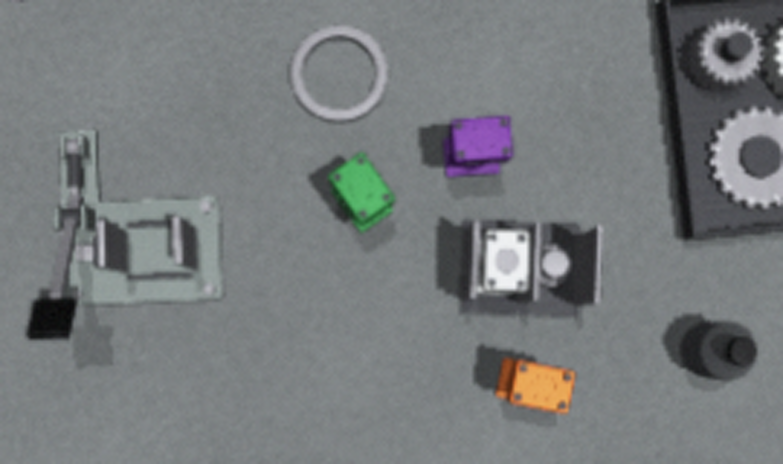

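The measurements agree with the given sizes: tower about (0.5425,-0.206), rack yaw about -2.5°, nest about (0.560,0.1465), clamp yaw about 2.4°. The bench spot (0.50,-0.03) is clear of everything.

Run:
```python
from h import *
for p,y in [((.5425,-.206,.35),87.5),((.5425,-.206,.114),87.5),((.5,-.03,.3),2.4),((.5,-.03,.3),182.4),((.5,-.03,.11),92.4),((.56,.1465,.31),92.4),((.56,.1465,.12),92.4)]:
    q=arm.ik(p,(180,0,y)); print(p,y,None if q is None else np.round(q,0))
p0=arm.sense()['eef_pos']
arm.movel([p0[0],p0[1],.36],max_speed=.2)
arm.move_pose([.5425,-.206,.25],[180,0,87.5])
arm.movel([.5425,-.206,.115],max_speed=.1)
s=arm.sense(); print(s['eef_pos'],s['force'],s['clock'])
arm.move_gripper(0.05)
s=arm.sense(); print(s['eef_pos'],s['force'],s['width'],s['finger_force'],s['clock'])
grab('scene','grip1.png')
```

```text
(0.5425, -0.206, 0.35) 87.5 [-16.  34.  59.  90. -30.  73.  45.]
(0.5425, -0.206, 0.114) 87.5 [  6.  41.  18. 105. -20.  37.  34.]
(0.5, -0.03, 0.3) 2.4 [-39.  30.  60. 107. -29.  61. -55.]
(0.5, -0.03, 0.3) 182.4 [-12.  20.  17. 106.  -7.  55. 100.]
(0.5, -0.03, 0.11) 92.4 [ -9.  36.  14. 117. -18.  28.  21.]
(0.56, 0.1465, 0.31) 92.4 [-36.  28.  28.  94. -15.  62.  -1.]
(0.56, 0.1465, 0.12) 92.4 [-29.  41.  19. 105. -20.  38.   3.]
[ 0.54286013 -0.20626144  0.11562778] [-0.98013348  0.06631913  0.53972808] 5.6417
[ 0.54320321 -0.20620374  0.1156679 ] [ 1.88801234 -0.07822981  4.31106525] 0.05716949712929137 64.87507224082947 6.0083
```

View pics/grip1.png

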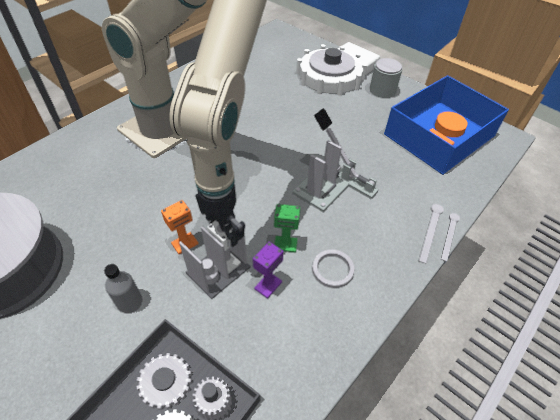

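The gripper (218,205) holds the tower's head in the rack at a width of 57 mm, so the 58 mm sides are gripped. Next: lift, turn, set down on the bench.

Run:
```python
from h import *
def st(t):
    s=arm.sense(); print(t,np.round(s['eef_pos'],4),np.round(s['ee_rot'],2),np.round(s['force'],1),round(s['width'],4),round(float(np.max(s['finger_force'])),1),round(s['clock'],2))
arm.movel([.543,-.206,.30],max_speed=.1); st('lift')
print(arm.ik([.5,-.03,.3],[180,0,2.4]),arm.ik([.5,-.03,.3],[180,0,182.4]))
arm.move_pose([.5,-.03,.30],[180,0,182.4]); st('over')
arm.movel([.5,-.03,.116],max_speed=.1); st('near')
print(arm.movel([.5,-.03,.105],max_speed=.015,until_force=4)); st('down')
grab('scene','set1.png')
```

```text
lift [ 0.5428 -0.2058  0.2995] [-1.7995e+02 -2.0000e-02  8.7490e+01] [ 0.3 -0.5 -4.4] 0.0574 64.7 8.06
[-41.25051715  32.65398426  65.82033996 106.63239357 -33.50753348
  63.07985001 -50.23430671] [-31.67593646  25.14904559  46.35043418 106.43601149 -21.38592935
  57.48823869 116.10871599]
over [ 0.5002 -0.0311  0.3002] [-1.7994e+02  3.0000e-02 -1.7778e+02] [-0.6 -0.8 -6.1] 0.0576 64.7 9.07
near [ 0.5004 -0.0301  0.1164] [-1.800e+02  6.000e-02 -1.776e+02] [ 0.1 -0.7 -4.5] 0.0575 64.7 11.06
True
down [ 0.5    -0.0299  0.1096] [ 1.7998e+02  1.0000e-02 -1.7760e+02] [-0.3  0.6  5.4] 0.0574 66.0 11.56
```

View pics/set1.png

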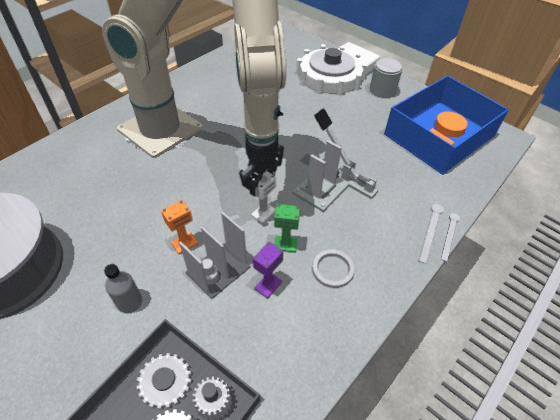

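The tower's foot is on the bench at (262,215), held upright. The contact height of 0.1096 m matches the expected 0.1097 m. Release, back off and check.

Run:
```python
from h import *
arm.move_gripper(0.085); arm.hold(.2)
s=arm.sense(); p=s['eef_pos']; print(p,s['width'],s['finger_force'])
arm.movel([.5,-.03,.24],max_speed=.12)
arm.move_pose([.40,-.27,.30],[180,0,92.4])
print(arm.sense()['clock'])
for n in('top','scene'):
    f=grab(n,n+'2.png'); c=cloud(f); Z=c[...,2]
    for nm,m in(('tower',(abs(c[...,0]-.5)<.06)&(abs(c[...,1]+.03)<.045)&(Z>.13)&(Z<.15)),('cheeks',(abs(c[...,0]-.56)<.05)&(abs(c[...,1]-.146)<.05)&(Z>.138)&(Z<.16))):
        k,l,stt,ce=cv2.connectedComponentsWithStats(m.astype(np.uint8))
        for i in range(1,k):
            if stt[i,4]>25:
                P=c[l==i]; r=cv2.minAreaRect((P[:,:2]*1000).astype(np.float32)); print(n,nm,np.round(r[0],1),np.round(r[1],1),round(r[2],1),np.median(P[:,2]).round(4))
```

```text
[ 0.49886898 -0.0295338   0.10860966] 0.0847191763635802 0.0
14.4833
top tower [499.5 -28.8] [41.9 57.6] 3.3 0.1405
top cheeks [561.5 109.2] [42.4  7.6] 1.4 0.1518
top cheeks [557.3 184.5] [45.6  8.4] 4.4 0.1522
scene tower [501.3 -31.7] [44.  58.9] 3.4 0.1394
scene cheeks [558.4 183.3] [11.2 47.5] 88.9 0.1479
scene cheeks [562.9 109.2] [45.5 11. ] 2.5 0.1479
```

View pics/top2.png

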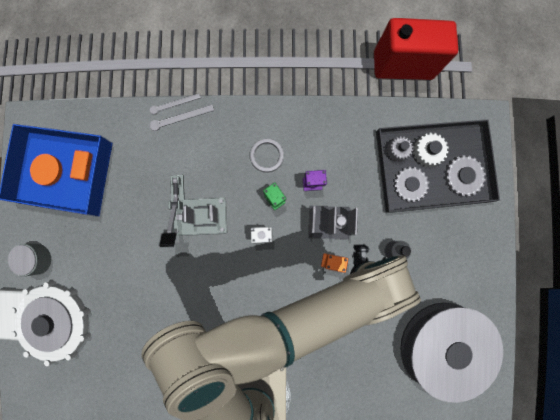

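The tower stands alone on the bench at pixel (261,234), measured within 1.5 mm of the commanded spot. The nest measures (0.560,0.1465) again. Regrip across the 42 mm sides and take it to the nest.

Run:
```python
from h import *
def st(t):
    s=arm.sense(); print(t,np.round(s['eef_pos'],4),np.round(s['ee_rot'],2),np.round(s['force'],1),round(s['width'],4),round(float(np.max(s['finger_force'])),1),round(s['clock'],2))
arm.move_pose([.5,-.03,.26],[180,0,92.6])
arm.movel([.5,-.03,.110],max_speed=.1); st('at')
arm.move_gripper(.034); st('grip')
arm.movel([.5,-.03,.31],max_speed=.1); st('lift')
arm.movel([.56,.1465,.31],attitude=[180,0,92.8],max_speed=.1); st('over')
arm.movel([.56,.1465,.285],max_speed=.1)
for n in('top','scene'): grab(n,n+'3.png')
a=cv2.imread('pics/top3.png')[120:320,100:320]; b=cv2.imread('pics/scene3.png')[60:260,220:420]
cv2.imwrite('pics/both3.png',np.hstack([cv2.resize(a,(420,400)),cv2.resize(b,(380,400))]))
```

```text
at [ 0.5003 -0.0301  0.1105] [179.94   0.    92.6 ] [ 0.5 -0.3  0.4] 0.085 0.0 17.26
grip [ 0.5006 -0.0301  0.1104] [179.93   0.    92.6 ] [0.2 0.1 3.6] 0.0412 61.4 17.73
lift [ 0.4998 -0.0299  0.3096] [-179.96   -0.     92.6 ] [-0.4 -0.1 -4.5] 0.0416 61.1 19.88
over [0.5599 0.1459 0.3101] [180.     0.    92.74] [-0.  -1.1 -5.4] 0.041 61.1 21.9
```

View pics/both3.png

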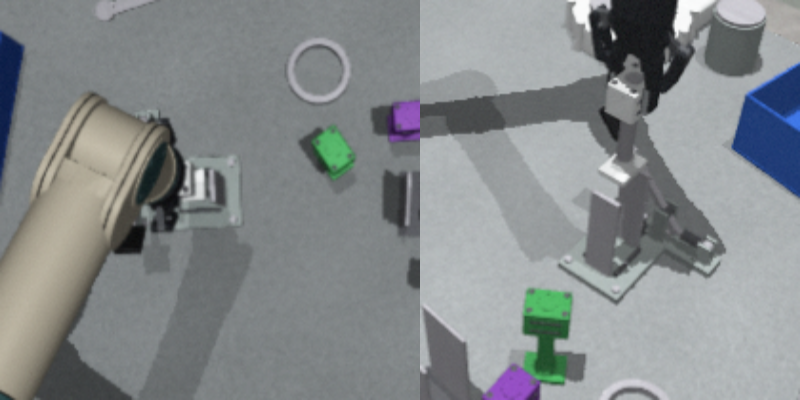

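The tower hangs upright above the cheeks (in the right half, foot at (620,168) and cheeks at (600,195) to (635,190)). It lines up with the slot, so I lower it under force guard.

Run:
```python
from h import *
def st(t):
    s=arm.sense(); print(t,np.round(s['eef_pos'],4),np.round(s['ee_rot'],2),np.round(s['force'],1),round(s['width'],4),round(s['clock'],2))
x,y=.56,.1465
hit=arm.movel([x,y,.150],max_speed=.06,until_force=6); st('a %s'%hit)
if not hit:
    hit=arm.movel([x,y,.126],max_speed=.03,until_force=5); st('b %s'%hit)
if not hit:
    hit=arm.movel([x,y,.118],max_speed=.012,until_force=4); st('c %s'%hit)
```

```text
a False [0.5601 0.1465 0.1502] [179.98  -0.    92.8 ] [-0.6 -0.2 -4.4] 0.0415 24.8
b False [0.5601 0.1464 0.1262] [1.7998e+02 1.0000e-02 9.2800e+01] [ 0.   0.1 -4.5] 0.0417 25.75
c True [0.5602 0.1465 0.1224] [ 1.7998e+02 -2.0000e-02  9.2800e+01] [-0.   0.4  6.1] 0.0414 26.18
```

The tower seated at 0.1224 m, exactly 12 mm above its bench height. Release and check.

Run:
```python
from h import *
arm.move_gripper(.07); arm.hold(.3)
s=arm.sense(); print(np.round(s['eef_pos'],4),s['width'],s['finger_force'],s['clock'])
arm.movel([.56,.1465,.30],max_speed=.1)
arm.move_gripper(0.0)
arm.move_pose([.42,.27,.30],[180,0,182.8])
for n in('top','scene'):
    f=grab(n,n+'4.png'); c=cloud(f); Z=c[...,2]
    for nm,m in(('tower',(abs(c[...,0]-.56)<.05)&(abs(c[...,1]-.1465)<.0285)&(Z>.14)&(Z<.165)),('pad',(abs(c[...,0]-.487)<.04)&(abs(c[...,1]-.228)<.03)&(Z>.16)&(Z<.2))):
        P=c[m]
        if len(P)>20: r=cv2.minAreaRect((P[:,:2]*1000).astype(np.float32)); print(n,nm,len(P),np.round(r[0],1),np.round(r[1],1),round(r[2],1),np.median(P[:,2]).round(4))
a=cv2.imread('pics/top4.png')[120:320,100:320]; b=cv2.imread('pics/scene4.png')[60:260,220:420]
cv2.imwrite('pics/both4.png',np.hstack([cv2.resize(a,(420,400)),cv2.resize(b,(380,400))]))
print(arm.sense()['clock'],arm.sense()['ee_rot'],arm.sense()['width'])
```

```text
[0.5588 0.1468 0.1208] 0.07012521295149388 0.0 26.8667
top tower 305 [558.8 146.3] [42.5 56.9] 0.9 0.1522
top pad 193 [486.7 227.5] [38.8 40.7] 0.5 0.1791
scene tower 261 [561.5 147. ] [42.5 57.4] 3.0 0.1515
scene pad 197 [483.7 227.3] [46.6 35.2] 85.4 0.1755
30.525 [-1.79952128e+02  5.25715405e-02 -1.77399220e+02] 0.00018948018049451802
```

View pics/both4.png

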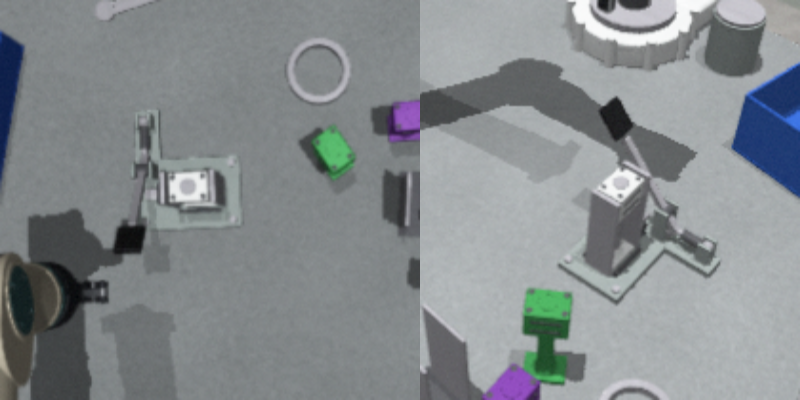

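The tower sits upright and level between the cheeks (left half (187,187), right half (620,182)), top at 0.152 m. The lever is up, pad at (128,240). Now press the pad along its arc with closed fingers.

Run:
```python
from h import *
def st(t):
    s=arm.sense(); print(t,np.round(s['eef_pos'],4),np.round(s['force'],1),round(s['clock'],2))
th=np.radians(2.8); R=np.array([[np.cos(th),-np.sin(th)],[np.sin(th),np.cos(th)]])
def tcp(a,dz=0):
    L=.150
    q=R@[.035-L*np.cos(a)+.008*np.sin(a),.084]+[.560,.1465]
    return [q[0],q[1],.056+L*np.sin(a)+.008*np.cos(a)+.010*np.tan(a)+.008+dz]
arm.move_pose(tcp(.8,.09),[180,0,182.8])
arm.movel(tcp(.8,.012),max_speed=.1); st('above')
for a in(.7,.6,.5,.4,.3,.2,.1,.03,0.0):
    arm.movel(tcp(a),max_speed=.08); st(a)
```

```text
above [0.4926 0.2274 0.2   ] [ 1.   0.7 -0.6] 31.9
0.7 [0.4825 0.227  0.1761] [0.  0.2 6.6] 32.38
0.6 [0.4729 0.2264 0.1628] [2.9 0.2 4.6] 32.73
0.5 [0.4628 0.2258 0.1484] [-0.5  1.2  3.5] 33.08
0.4 [0.4553 0.2254 0.1338] [-0.8  0.1  2.1] 33.43
0.3 [0.4498 0.2251 0.1189] [-0.2  0.3  0.3] 33.78
0.2 [0.4456 0.2249 0.1036] [-0.6  0.7 -0.1] 34.13
0.1 [0.4426 0.2247 0.0879] [ 0.1  0.4 -0.3] 34.48
0.03 [0.4412 0.2247 0.0768] [1.6 0.2 0.2] 34.77
0.0 [0.4415 0.2248 0.0722] [ 0.1 -0.1  0.1] 35.02
```

The resistance vanished near a = 0.3, so the detent seems to have taken over. Retreat and check.

Run:
```python
from h import *
p=arm.sense()['eef_pos']
arm.movel([p[0],p[1],.25],max_speed=.12)
arm.move_pose([.36,.33,.30],[180,0,182.8]); arm.hold(.3)
for n in('top','scene'):
    f=grab(n,n+'5.png'); c=cloud(f); Z=c[...,2]
    for nm,m in(('tower',(abs(c[...,0]-.56)<.05)&(abs(c[...,1]-.1465)<.0285)&(Z>.14)&(Z<.165)),('pad',(abs(c[...,0]-.436)<.02)&(abs(c[...,1]-.2245)<.017)&(Z>.03))):
        P=c[m]
        if len(P)>20: r=cv2.minAreaRect((P[:,:2]*1000).astype(np.float32)); print(n,nm,len(P),np.round(r[0],1),np.round(r[1],1),round(r[2],1),np.percentile(P[:,2],[10,50,90]).round(4))
a=cv2.imread('pics/top5.png')[120:320,100:320]; b=cv2.imread('pics/scene5.png')[60:260,220:420]
cv2.imwrite('pics/both5.png',np.hstack([cv2.resize(a,(420,400)),cv2.resize(b,(380,400))]))
print(arm.sense()['clock'])
```

```text
top tower 310 [558.8 146.3] [42.7 56.6] 0.6 [0.1491 0.1525 0.1559]
top pad 155 [435.5 224.3] [38.8 33.6] 0.3 [0.0605 0.0646 0.0681]
scene tower 266 [561.2 145.6] [43.4 57.6] 4.3 [0.1478 0.1513 0.1532]
scene pad 103 [435.6 224.4] [39.1 33.6] 0.1 [0.0616 0.0636 0.0656]
37.6833
```

View pics/both5.png

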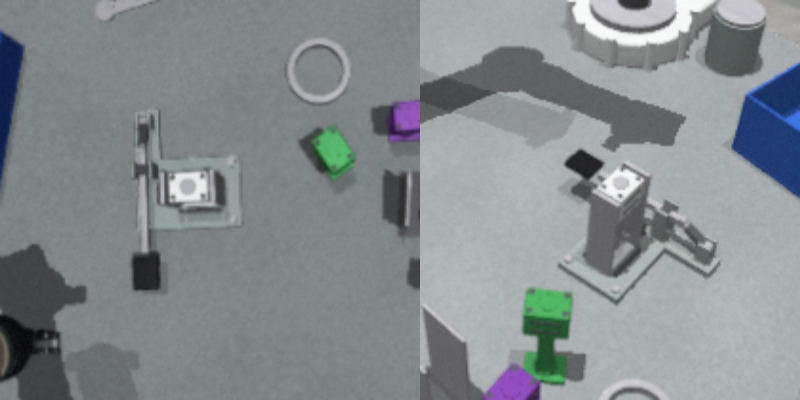

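The lever is level: pad at (146,270) in the left half, 64 mm high and flat. The tower is still seated and upright at (187,187), and the robot is clear.

```bash
python3 -c "
from bench import arm
print(arm.sign_off())"
```

```text
the job is handed in; nothing more can be done
None
```

The job is handed in: the tower stands upright in the clamp nest, within about 2 mm of its centre and fully down, and the lever is held level by its detent (pad at 64 mm); I saw no verdict from the judge.

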